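# Feed a strip through the cutter's guard and hold it on the stop

### The job

On the model-making bench, pick up the 24 mm wide, 12 mm thick wooden strip and feed it, level and straight, through the slot in the strip cutter's guard until its end butts against the length stop behind the blade. Finish still gripping it there and keeping its end pressed against the stop, so that I can pull the lever to cut it: do not let go. Leave the other pieces of wood, the jar and the caliper where they lie.

Things in the scene. Friction and masses are not known exactly. Their poses are not given: they have to be found in the camera images.
- strip: the strip to feed: pale wood, 280 mm long, 24 mm wide, 12 mm thick, about 40 to 80 g, lying flat on the bench in one of three places side by side. Origin at its centre; x along its length, y across its width, z through its thickness. Both ends are alike and either may go first.
- slot (a point): Feed slot of the strip cutter: centre of the opening at the guard's front face, about 70 mm above the bench. x: feed direction (level, through the guard towards the stop); y across; z up. Opening 26 mm wide (y), 14 mm high (z): 2 mm more than the strip each way, through an 8 mm plate. A flared steel mouth stands 6 mm out in front and opens 4 mm wider on every side.
- cutter: Strip cutter, fixed to the bench. Origin on the bench below the slot, axes as the slot's. Guard plate 120 mm wide, 115 mm high; only open bench in front of it. Behind its front face: bed 2 mm below the slot (8 to 55 mm back), blade raised 18 mm above the slot, columns and crosshead to 200 mm high (21 to 47 mm back), raised lever leaning to -y, 250 mm high. Nothing in it moves.
- stop: length stop behind the cutter: a dark steel block 18 x 56 x 52 mm with a round thumbscrew on top, clamped rigidly on two rods, faced with a black rubber pad 40 x 26 x 6 mm that gives 1 mm per 2.5 N, at most 3 mm. Origin at the middle of the pad's free face, on the slot's axis; x points in the feed direction. This face lies 60 to 85 mm behind the guard's front face.
- slat: bystander: wider, thinner wooden slat, 240 x 45 x 8 mm, lying flat. Origin at its centre.
- stick: bystander: square wooden stick, 240 x 18 x 18 mm. Origin at its centre.
- jar: bystander: small closed glass paint jar, 38 mm across, 48 mm high. Origin under its centre.
- caliper: bystander: caliper, 230 mm long, lying flat, 12 mm high. Origin under its middle.

How it is judged (in metres and radians):
On the way, in this order (a step that is already met when the one before it is completed fails the run):
1. the strip is lifted off the bench in the gripper (height (world z) of strip above 0.04 m and contact force between strip and the fingers above 1 N), for 0.2 s.
2. its front end is through the guard: strip level, straight and in line with the slot, at least 20 mm past the guard's front face (x of strip in the frame of slot between -0.12 and 0 m and y of strip in the frame of slot between -0.012 and 0.012 m and z of strip in the frame of slot between -0.012 and 0.012 m and angle between the x axis of strip and the x axis of slot, either way round below 0.09 rad), for 0.1 s.
At the end, for the whole second after the job is handed in: The strip runs through the slot, within 5 degrees of the feed direction and with its centre within 12 mm of the slot's axis; its end keeps pressing on the length stop (more than 0.5 N); the gripper still grips it (more than 1 N) and it is at rest (contact force between strip and stop above 0.5 N and contact force between strip and the fingers above 1 N and x of strip in the frame of stop between -0.142 and -0.135 m and y of strip in the frame of slot between -0.012 and 0.012 m and z of strip in the frame of slot between -0.012 and 0.012 m and angle between the x axis of strip and the x axis of slot, either way round below 0.09 rad and linear speed of strip below 0.02 m/s); the arm keeps its last pose, push and grip.
It fails at once if another piece of wood, the jar or the caliper is moved by more than 30 mm (distance of any of slat, stick, jar, caliper from where it was at the start of the episode above 0.03 m).
It also fails if it takes over 48 s, if anything falls off the work surface, if the arm or the gripper's body presses on something with over 40 N, if the wrist force passes 120 N, or if a joint passes its speed limit or range.

### The arm

A 7-joint arm with a two-finger parallel gripper is mounted at the origin on the work surface. World frame = base frame: x ahead of the robot, y to its left, z up, the work surface at z = 0. Lengths are in m, angles in degrees, forces in N, time in s.
With the tool pointing down it reaches from about 0.425 to 0.875 m from the base axis. Payload 4.7 kg.
Tool frame: the origin (TCP) lies at the very end of the fingers, on their centre line; the grasp point (between the pads) lies 19 mm behind it; x points along the fingers, z is the direction in which the jaws open and shut, and the axes are right-handed (so a half turn about x gives the same grasp; the last joint's range is limited). The gripper opens to 87 mm and grips with 3 to 60 N. Pads are 19 mm wide; open, the fingers measure 117 mm over their backs; the gripper's body (75 mm by 190 mm) begins 51 mm behind the grasp point.
Start: joints at [-72.645, 18.392, -4.016, 83.108, 1.295, 78.541, -3.26], TCP at [0.185, 0.623, 0.223] pointing down, gripper open.
Joint ranges: [-163.93, 163.93], [-17.29, 119.83], [-79.2, 71.16], [3.27, 140.29], [-89.18, 269.18], [5.43, 117.66], [-154.24, 154.24]. Speed limits (degrees/s): [147.25, 147.25, 180, 180, 180, 180, 180].

### API

Orientations are given as [roll, pitch, yaw] about the fixed x, y, z axes, in that order (R = Rz(yaw) Ry(pitch) Rx(roll)).
In Python, from cell import env gives the robot as it stands. The module is installed in compiled form; this text tells all that it offers.
- The arm moves only by the tool drive_tool, never from a script. Its argument "increments" is a list of rows, each a list of 2 entries, a list of its own where there are three numbers: the shift along the tool's x, y, z scaled (see below), then the turn, a rotation vector about the tool's x, y, z scaled (see below). In form: [[[dx, dy, dz], [wx, wy, wz]], ...]. A call has 1 to 10 rows; each row shifts and turns the commanded pose from where the row before left it, along the tool's axes as they then stand; what a row does not reach is not made up. The controller multiplies each number of a shift by 0.04 m and each number of a turn by 120 degrees. A row lasts 1/10 s, in which the tool goes at most 50 mm and 8.59 degrees, less where a joint would pass 70% of its speed; a pose out of reach is approached as far as the arm can. A call with a number of a shift or a turn outside -1 to 1 is refused whole. A call with a gripper value outside its range is refused whole. "hand" is the gripper's target within -1 to 1 (fully open at 1, half-way at 0, shut at -1), set as the call begins (left out, the last holds). The fingers move at their own pace and stop on an object; "squeeze" is the grip in N (left out, the last holds). Time passes only in rows, so rows that do not move let the fingers close. It gives the time, the measured TCP pose, the force and the opening at its end, in the units of the state.
- env.get_obs(): the state, without advancing time (a new reading comes with each control period).
- env.read_camera(name): name is "side" or "top"; returns a dict with "frame" (420x560x3 uint8, red, green, blue), "fx", "fy", "cx", "cy" (pixels), "R" (3x3) and "t" (3): a world point X has camera coordinates R X + t. Camera axes: x right, y down, z forward; pixel columns grow to the right and rows downward; lengths in m; the calibration is good to about 2 mm. A picture is of the moment at which its call begins. There is no depth.
- env.sign_off(): hands the job in, once; it reports no verdict.
The state is a dict: "time_s": time; "qpos": joint angles; "joint_velocities": joint speeds; "effort": joint torques, N m; "tool_pos": TCP position; "tool_rot": TCP orientation; "force": force on the tool from outside, world axes, zero at the start; "wrist_torque": the same for the moment, N m; "grip_width": finger opening in m.
Only numpy, scipy, OpenCV 4.12 (cv2) and the standard library are available. Lean on these libraries where they do the work, as an engineer would, in place of code of your own. Each camera call takes 0.05 s, during which the arm holds its last target.

## Working session

There is one attempt and no reset: what is moved stays moved. The work goes in short steps, Python scripts to look and compute and a tool call to move; the robot and the scene stay as the last step left them, time stands still between calls to the robot, and variables do not carry over. Pictures are saved under pics/ and viewed, and the job is handed in when it is done.

Besides the shell and the picture viewer there is one more tool, called after "Call:" by a JSON object that holds its "fn" and its "kwargs". drive_tool: Moves the arm, as the interface text tells. Shifts and turns lie within -1 to 1; 1 stands for 0.04 m of shift or 120 degrees of turn. Its arguments: {"type":"object","properties":{"increments":{"type":"array"},"hand":{"type":"number"},"squeeze":{"type":"number"}},"required":["increments"]}

```bash
mkdir -p pics; cat > h.py <<'E'
import numpy as np, cv2
from cell import env
def shot(n):
    d=env.read_camera(n); return d
E
python3 - <<'E'
from h import *
o=env.get_obs()
for k in o: print(k,np.round(o[k],4) if not isinstance(o[k],dict) else o[k])
import pickle
for n in("side","top"):
    d=env.read_camera(n); pickle.dump(d,open(f"{n}0.pkl","wb"))
    cv2.imwrite(f"pics/{n}0.png",d["frame"][:,:,::-1])
    print(n,d["fx"],d["fy"],d["cx"],d["cy"],np.round(d["R"],3).tolist(),np.round(d["t"],4))
E
```

```text
time_s 0.0
qpos [-72.6444  18.4395  -4.0153  83.1745   1.297   78.5408  -3.2597]
joint_velocities [ 0.0454 -0.0266 -0.0857  0.0527 -0.0153  0.0462 -0.0795]
effort [ 3.00000e-04 -4.91278e+01 -4.04200e-01 -3.12538e+01 -6.41000e-02
  4.35000e-02  2.00000e-04]
tool_pos [0.185  0.6225 0.2215]
tool_rot [-175.9629   89.8903 -102.5082]
force [-0.2946 -0.2212  0.1231]
wrist_torque [-0.0008  0.0271 -0.0165]
grip_width 0.0869
side 463.490181698288 463.490181698288 278.74475369333965 209.51646663702465 [[-0.67, -0.742, -0.006], [-0.452, 0.415, -0.789], [0.588, -0.526, -0.614]] [0.4061 0.351  0.5024]
top 445.6462926179631 445.6462926179631 276.40076481366935 212.27072909691773 [[-0.005, -1.0, 0.001], [-0.979, 0.005, -0.204], [0.204, -0.002, -0.979]] [-0.0303  0.6302  0.9276]
```

View pics/side0.png

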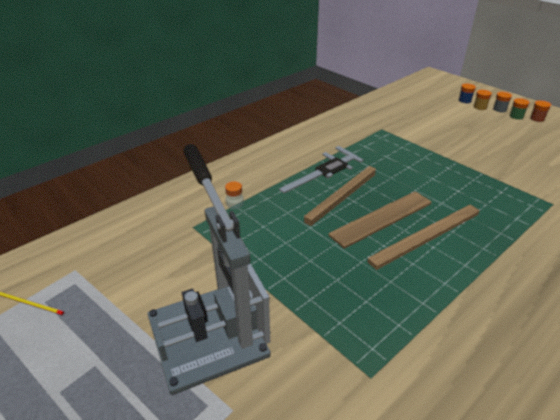

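View pics/top0.png

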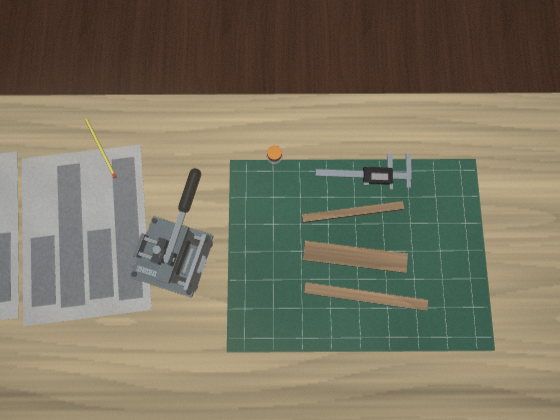

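The strip is the long narrow piece nearest the robot (top view, (305,288) to (427,305)). The cutter is near (175,258) and the guard is its right-hand side. I'll zoom in on both.

```bash
cat >> h.py <<'E'
import pickle
def load(n): return pickle.load(open(n+".pkl","rb"))
def proj(d,X):
    X=np.atleast_2d(X); c=X@np.array(d["R"]).T+np.array(d["t"])
    return np.c_[d["fx"]*c[:,0]/c[:,2]+d["cx"], d["fy"]*c[:,1]/c[:,2]+d["cy"]]
def unproj(d,uv,z):
    R=np.array(d["R"]);t=np.array(d["t"]); C=-R.T@t
    v=R.T@np.array([(uv[0]-d["cx"])/d["fx"],(uv[1]-d["cy"])/d["fy"],1]); return C+v*(z-C[2])/v[2]
def crop(d,x0,y0,x1,y1,s,name):
    im=cv2.resize(d["frame"][y0:y1,x0:x1,::-1],None,fx=s,fy=s,interpolation=cv2.INTER_CUBIC); cv2.imwrite("pics/"+name,im)
E
python3 - <<'E'
from h import *
t=load("top0");s=load("side0")
crop(t,120,160,220,310,4,"tc.png"); crop(s,140,190,290,390,3,"sc.png"); crop(t,295,275,435,315,5,"ts.png")
for d in(t,s): print(-np.array(d["R"]).T@d["t"])
print(unproj(t,(305,288),.012),unproj(t,(427,304),.012))
E
```

```text
[ 0.42750202 -0.03118427  1.03673487]
[0.13547164 0.41999361 0.58803176]
[ 0.46524157 -0.09766039  0.012     ] [ 0.4282176  -0.37191923  0.012     ]
```

View pics/tc.png

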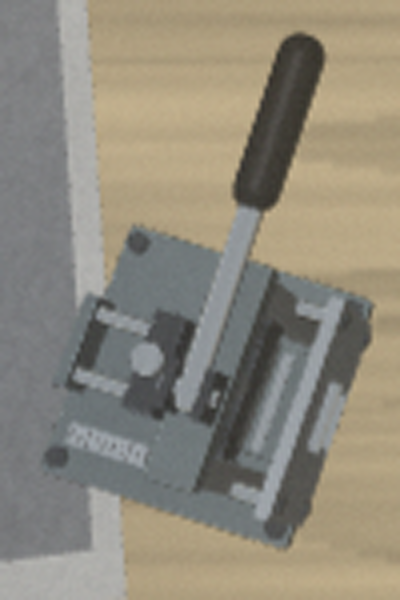

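View pics/sc.png

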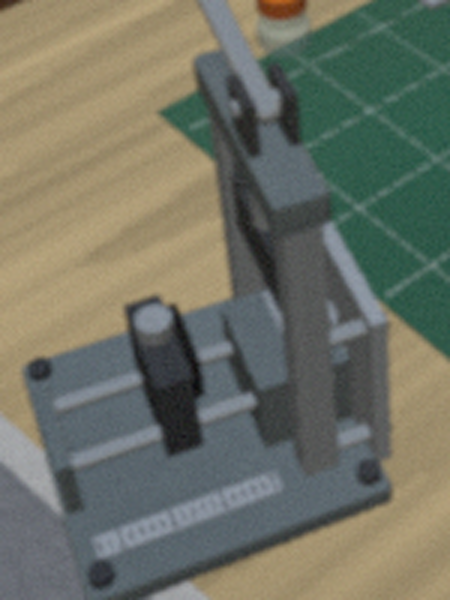

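View pics/ts.png

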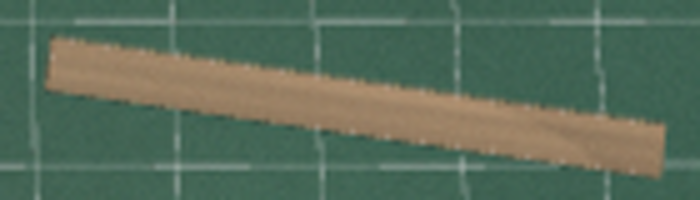

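```bash
python3 - <<'E'
from h import *
t=load("top0");s=load("side0")
crop(t,175,225,220,300,8,"tc2.png"); crop(s,215,250,275,360,7,"sc2.png")
a=cv2.imread("pics/tc2.png");b=cv2.imread("pics/sc2.png")
def grid(a,x0,y0,s):
    for x in range(0,a.shape[1],5*s): cv2.putText(a,str(x0+x//s),(x,8),0,.3,(0,0,255)); cv2.line(a,(x+s//2,10),(x+s//2,a.shape[0]),(0,0,160),1)
    for y in range(0,a.shape[0],5*s): cv2.putText(a,str(y0+y//s),(0,y+s//2),0,.3,(0,255,255)); cv2.line(a,(0,y+s//2),(a.shape[1],y+s//2),(0,0,160),1)
grid(a,175,225,8);grid(b,215,250,7)
b=b[:600]
h=600; A=np.zeros((600,a.shape[1]+b.shape[1],3),np.uint8);A[:a.shape[0],:a.shape[1]]=a[:600];A[:b.shape[0],a.shape[1]:]=b
cv2.imwrite("pics/both.png",A);print(A.shape)
E
```

```text
(600, 780, 3)
```

View pics/both.png

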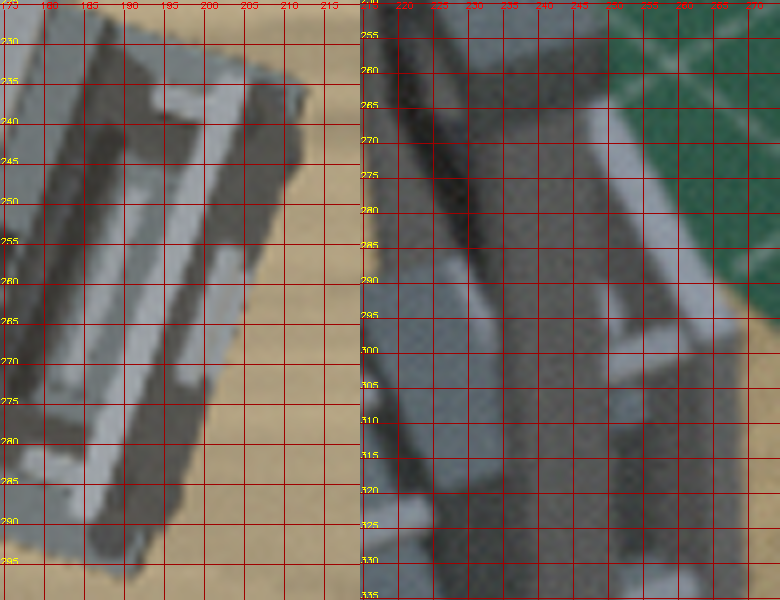

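```bash
cat > fit.py <<'E'
from h import *
from scipy.optimize import least_squares
t=load("top0");s=load("side0")
M=np.array([[.008,-.06,.115],[0,-.06,.115],[.008,.06,.115],[0,.06,.115]])
T=np.array([[202,233.3],[205.3,234.8],[182.7,288.5],[186,290]])
S=np.array([[247.3,266],[250.5,264],[263,297.5],[267.7,296.3]])
def W(p,M):
    c,q=np.cos(p[2]),np.sin(p[2]); return M@np.array([[c,-q,0],[q,c,0],[0,0,1]]).T+[p[0],p[1],0]
if __name__=="__main__":
    for w in((1,1),(1,0),(0,1)):
        f=lambda p:np.r_[w[0]*(proj(t,W(p,M))-T).ravel(),w[1]*(proj(s,W(p,M))-S).ravel()]
        r=least_squares(f,[.5,.2,1.5]); p=r.x
        print(w,p[:2],np.degrees(p[2]));print(np.round(r.fun.reshape(-1,2),1).tolist())
        if w==(1,1):
            np.save("p.npy",p)
            for nm,X in(("mouthtop",[-.006,0,.083]),("base0",[0,-.06,0]),("base1",[0,.06,0])): print(nm,proj(t,W(p,np.array([X]))))
    # strip
    hsv=cv2.cvtColor(t["frame"],cv2.COLOR_RGB2HSV)
    m=((hsv[...,0]<25)&(hsv[...,1]>60)).astype(np.uint8); m[:275]=0;m[315:]=0;m[:,:295]=0;m[:,435:]=0
    n,l,st,ct=cv2.connectedComponentsWithStats(m); i=1+np.argmax(st[1:,4]); print(st[i])
    ys,xs=np.where(l==i); rc=cv2.minAreaRect(np.c_[xs,ys].astype(np.float32)); print(rc)
    P=np.array([unproj(t,q,.012) for q in cv2.boxPoints(rc)]);print(P.round(4))
    c=unproj(t,(xs.mean(),ys.mean()),.011);print("c",c)
E
python3 fit.py
```

```text
(1, 1) [0.50362486 0.13426367] 68.17339621364769
[[1.3, 6.2], [1.5, 6.1], [-2.9, 5.4], [-2.6, 5.4], [-8.4, -19.7], [-6.5, -19.0], [1.6, 6.5], [2.7, 6.0]]
mouthtop [[200.47920741 270.09555465]]
base0 [[214.24806482 247.8702533 ]]
base1 [[193.59717914 296.47517548]]
(1, 0) [0.51585328 0.13316914] 72.32678956804912
[[-0.1, 0.0], [0.2, -0.4], [-0.3, 0.3], [0.1, 0.0], [-0.0, -0.0], [-0.0, -0.0], [-0.0, 0.0], [0.0, -0.0]]
(0, 1) [0.4944625  0.13722397] 65.55241935643689
[[0.0, 0.0], [0.0, 0.0], [-0.0, 0.0], [-0.0, 0.0], [-4.5, -16.3], [-2.5, -15.4], [2.4, 12.0], [3.6, 11.7]]
[ 304  283  124   27 1289]
((365.72015380859375, 295.986572265625), (124.16612243652344, 10.561586380004883), 8.27589225769043)
[[ 0.4557 -0.0941  0.012 ]
 [ 0.4791 -0.098   0.012 ]
 [ 0.4377 -0.3747  0.012 ]
 [ 0.4147 -0.3696  0.012 ]]
c [ 0.44673186 -0.23476083  0.011     ]
```

```bash
cat > fit2.py <<'E'
from fit import *
f=lambda p:np.r_[(proj(t,W(p,M))-T).ravel(),(proj(s,W(p,M))-S)[2:].ravel()]
r=least_squares(f,[.5,.13,1.2]); p=r.x; np.save("p.npy",p)
print(p,np.degrees(p[2]));print(np.round(r.fun.reshape(-1,2),1).tolist())
def box(x0,x1,y0,y1,z0,z1):
    return np.array([[x,y,z] for x in(x0,x1) for y in(y0,y1) for z in(z0,z1)])
E_=[(0,1),(0,2),(0,4),(1,3),(1,5),(2,3),(2,6),(4,5),(4,6),(3,7),(5,7),(6,7)]
D=.07
B=[box(0,.008,-.06,.06,0,.115),box(-.006,0,-.017,.017,.059,.081),box(.008,.055,-.015,.015,.061,.061),box(D,D+.006,-.02,.02,.057,.083),box(D+.006,D+.024,-.028,.028,.044,.096)]
for n,d,(x0,y0,x1,y1) in(("t",t,(125,210,225,310)),("s",s,(150,240,290,380))):
    k=6 if n=="t" else 5; im=cv2.resize(d["frame"][y0:y1,x0:x1,::-1],None,fx=k,fy=k,interpolation=cv2.INTER_CUBIC)
    for b,c in zip(B,[(0,0,255),(0,255,255),(255,0,0),(255,0,255),(0,255,0)]):
        q=((proj(d,W(p,b))-[x0,y0]+.5)*k).astype(int)
        for i,j in E_: cv2.line(im,tuple(map(int,q[i])),tuple(map(int,q[j])),c,1)
    cv2.imwrite(f"pics/ov_{n}.png",im[:600,:800])
E
python3 fit2.py|head -3
```

```text
[0.5156796  0.13320836 1.26233236] 72.32631668993471
[[-0.1, 0.1], [0.2, -0.3], [-0.3, 0.4], [0.1, 0.1], [-0.5, 0.2], [0.3, -0.5]]
```

```bash
ls pics
```

```text
both.png
ov_s.png
ov_t.png
sc.png
sc2.png
side0.png
tc.png
tc2.png
top0.png
ts.png
```

View pics/ov_t.png

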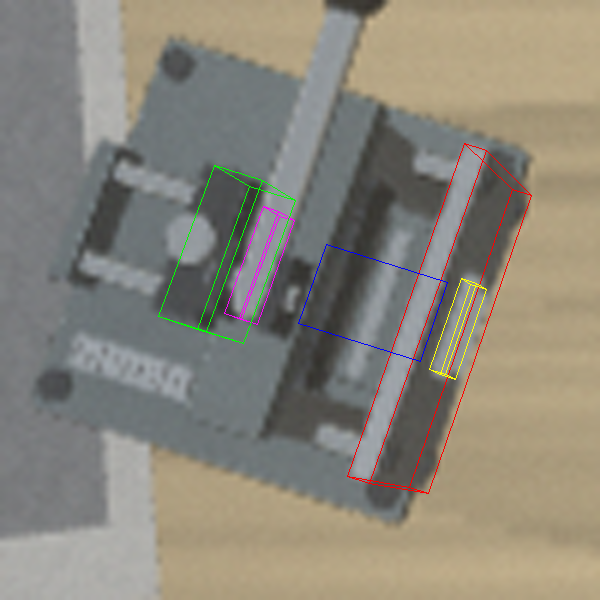

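View pics/ov_s.png

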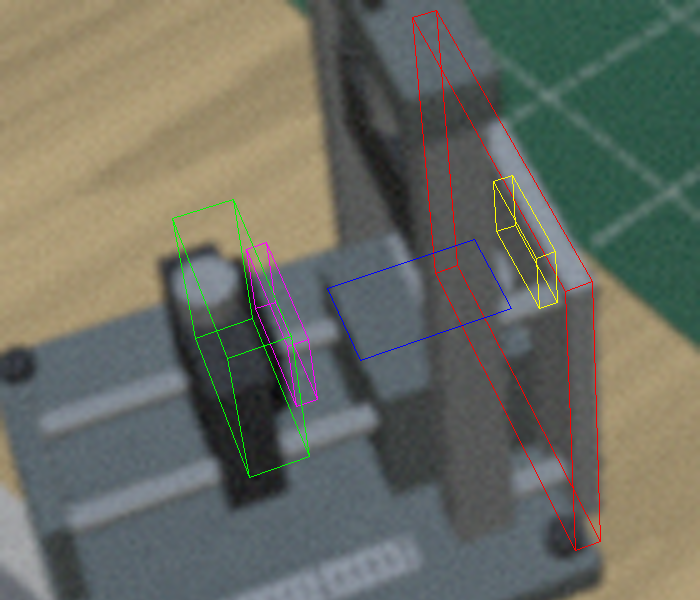

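```bash
cat > tri.py <<'E'
from fit import *
p=np.load("p.npy")
def tri(uv1,uv2):
    r=least_squares(lambda X:np.r_[(proj(t,X)-uv1).ravel(),(proj(s,X)-uv2).ravel()],[.5,.2,.08]); return r.x,r.cost
for n,a,b in(("screw",(125+190/6-.5,210+240/6-.5),(150+207/5-.5,240+275/5-.5)),):
    X,c=tri(a,b); d=X-[p[0],p[1],0]; R=W([0,0,-p[2]],d[None])[0]; print(n,X.round(4),c,R.round(4))
E
python3 tri.py | tail -1
python3 - <<'E'
from h import *
s=load("side0");t=load("top0")
crop(s,175,280,225,350,8,"st.png");crop(t,140,228,180,278,10,"tt.png")
a=cv2.imread("pics/st.png");b=cv2.imread("pics/tt.png");A=np.zeros((560,800,3),np.uint8);A[:560,:400]=a;A[:500,400:]=b
cv2.imwrite("pics/stp.png",cv2.convertScaleAbs(A,alpha=1.6))
E
```

```text
screw [0.5435 0.2204 0.0995] 0.030437914588003885 [ 0.0915 -0.0001  0.0995]
```

View pics/stp.png

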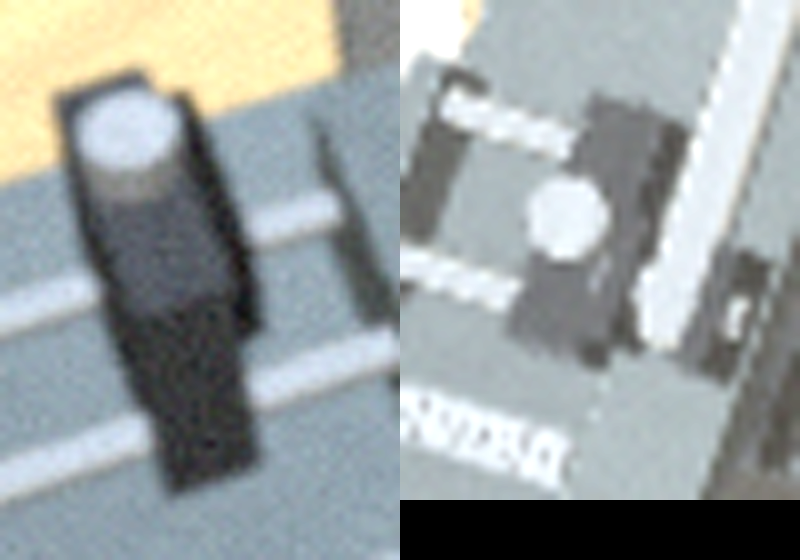

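```bash
cat >> h.py <<'E'
from scipy.spatial.transform import Rotation as Ro
def pose():
    o=env.get_obs(); return np.array(o["tool_pos"]),Ro.from_euler("xyz",o["tool_rot"],degrees=True),o
def yawz(R): z=R.as_matrix()[:,2]; return np.degrees(np.arctan2(z[1],z[0]))
def delta(target,Rt=None):
    p,R,o=pose(); d=R.inv().apply(np.array(target)-p); 
    return d/.04, (None if Rt is None else (R.inv()*Rt).as_rotvec(degrees=True)/120)
def down(yawjaw):
    # tool x down, tool z along yaw
    a=np.radians(yawjaw); z=np.array([np.cos(a),np.sin(a),0]);x=np.array([0,0,-1.]);y=np.cross(z,x); return Ro.from_matrix(np.c_[x,y,z])
E
python3 - <<'E'
from h import *
p,R,o=pose();print(p,R.as_matrix().round(3).tolist(),yawz(R))
d=down(-8.5); print(delta([.45,-.26,.3],d)); print(delta([.45,-.26,.3],down(171.5)))
E
```

```text
[0.18503132 0.62261518 0.22158289] [[-0.0, -0.959, 0.285], [-0.002, 0.285, 0.959], [-1.0, -0.0, -0.002]] 73.4535645047058
(array([ -1.92753905, -12.63411549, -19.2683216 ]), array([ 6.82946237e-01, -6.20902626e-04,  5.97079459e-04]))
(array([ -1.92753905, -12.63411549, -19.2683216 ]), array([-8.17053389e-01, -6.20445559e-04, -6.45201022e-04]))
```

Call:
{"fn": "drive_tool", "kwargs": {"increments": [[[-0.9,0,-0.6],[0,0,0]],[[-0.9,0,-0.6],[0,0,0]],[[-0.9,0,-0.6],[0,0,0]],[[-0.9,0,-0.6],[0,0,0]],[[0,-1,0],[0.035,0,0]],[[0,-1,0],[0.035,0,0]],[[0,-1,0],[0.035,0,0]],[[0,-1,0],[0.035,0,0]],[[0,-1,0],[0.035,0,0]],[[0,-1,0],[0.035,0,0]]], "hand": 0.05, "squeeze": 40}}

```text
time_s: 1.1
tool_pos: [0.3711, 0.4217, 0.3659]
tool_rot: [-173.1, 90.0, -125.0]
force: [0.0, 0.3, 0.3]
grip_width: 0.0455
```

Call:
{"fn": "drive_tool", "kwargs": {"increments": [[[0,-1,0],[0.035,0,0]],[[0,-1,0],[0.035,0,0]],[[0,-1,0],[0.035,0,0]],[[0,-1,0],[0.035,0,0]],[[0,-1,0],[0.035,0,0]],[[0,-1,0],[0.035,0,0]],[[0,-1,0],[0.035,0,0]],[[0,-1,0],[0.035,0,0]],[[0,-1,0],[0.035,0,0]],[[0,-1,0],[0.035,0,0]]]}}

```text
time_s: 2.1
tool_pos: [0.5618, 0.0803, 0.366]
tool_rot: [-165.3, 90.0, -159.2]
force: [0.8, 0.2, -1.1]
grip_width: 0.0453
```

```bash
python3 - <<'E'
from h import *
p,R,o=pose();print(p,yawz(R))
u=np.array([np.cos(np.radians(81.5)),np.sin(np.radians(81.5))]); c=np.array([.4469,-.2344])
g=c-.03*u; print("grasp",g, c+.14*u)
print(delta([*g,.10],down(-8.5)))
E
```

```text
[0.5618424  0.08025335 0.36600413] 6.082163076721496
grasp [ 0.44246572 -0.26407048] [ 0.46759332 -0.09593778]
(array([ 6.65405684, -8.24228574, -3.8753297 ]), array([ 1.21518048e-01, -3.00471634e-04,  1.21305003e-04]))
```

Call:
{"fn": "drive_tool", "kwargs": {"increments": [[[0.3,-0.9,-0.4],[0.06,0,0]],[[0.5,-0.9,-0.3],[0.0615,0,0]],[[0.5,-0.9,-0.3],[0,0,0]],[[0.5,-0.9,-0.2],[0,0,0]],[[0.5,-0.9,-0.2],[0,0,0]],[[0.5,-0.9,-0.2],[0,0,0]],[[0.5,-0.9,-0.2],[0,0,0]],[[0.5,-0.9,-0.2],[0,0,0]],[[0,0,0],[0,0,0]]]}}

```text
time_s: 3.0
tool_pos: [0.4499, -0.2027, 0.212]
tool_rot: [-165.2, 89.7, -174.1]
force: [-0.1, 0.5, 0.2]
grip_width: 0.0456
```

```bash
python3 - <<'E'
from h import *
p,R,o=pose();print(p,yawz(R))
print(delta([.4425,-.2641,.06],down(-8.5)))
d=env.read_camera("top");cv2.imwrite("pics/top1.png",cv2.resize(d["frame"][200:400,250:480,::-1],None,fx=3,fy=3))
E
```

```text
[ 0.44985624 -0.20267351  0.21203221] -8.83950323425229
(array([ 3.80248764, -1.54077152,  0.07287739]), array([-0.00282768, -0.00234076,  0.00060995]))
```

View pics/top1.png

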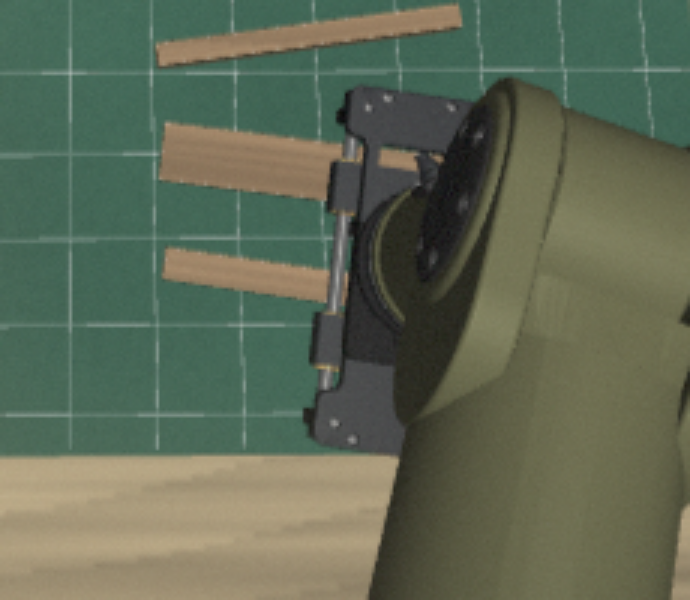

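The gripper's long side lies across the strip, and nothing has been disturbed. I'll descend now.

Call:
{"fn": "drive_tool", "kwargs": {"increments": [[[0.8,-0.8,0.04],[-0.003,0,0]],[[0.8,-0.74,0.03],[0,0,0]],[[0.8,0,0],[0,0,0]],[[0.8,0,0],[0,0,0]],[[0.6,0,0],[0,-0.002,0]],[[0,0,0],[0,0,0]]]}}

```text
time_s: 3.65
tool_pos: [0.4466, -0.2567, 0.0596]
tool_rot: [153.7, 89.9, 145.9]
force: [-0.0, 0.6, 0.9]
grip_width: 0.0457
```

```bash
python3 - <<'E'
from h import *
p,R,o=pose();print(p,yawz(R))
print(delta([.4425,-.2641,.003],down(-8.5)))
d=env.read_camera("side");cv2.imwrite("pics/side1.png",cv2.resize(d["frame"][120:320,280:540,::-1],None,fx=3,fy=3))
E
```

```text
[ 0.44662597 -0.25668543  0.05962078] -7.872396873088491
(array([ 1.41546764, -0.19933301, -0.07357107]), array([ 0.00522941, -0.00108801, -0.00052953]))
```

View pics/side1.png

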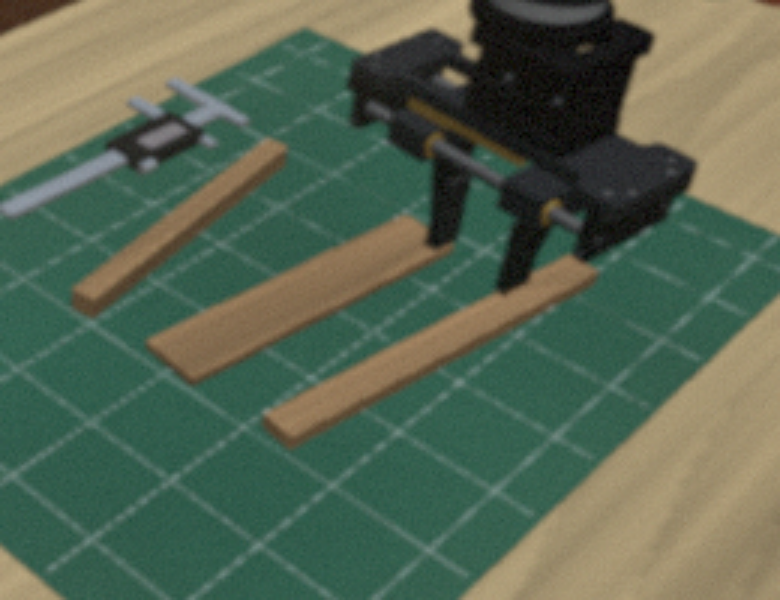

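Call:
{"fn": "drive_tool", "kwargs": {"increments": [[[0.6,-0.2,-0.07],[0.005,-0.001,0]],[[0.5,0,0],[0,0,0]],[[0.27,0,0],[0,0,0]],[[0,0,0],[0,0,0]],[[0,0,0],[0,0,0]]]}}

```text
time_s: 4.2
tool_pos: [0.446, -0.2667, 0.0089]
tool_rot: [-0.4, 89.5, -9.0]
force: [1.0, -0.5, 0.5]
grip_width: 0.0458
```

```bash
python3 - <<'E'
from h import *
p,R,o=pose();print(p,yawz(R),o["force"])
print(delta([.4425,-.2641,.003],down(-8.5)))
d=env.read_camera("side");cv2.imwrite("pics/side2.png",cv2.resize(d["frame"][150:300,360:540,::-1],None,fx=4,fy=4))
E
```

```text
[ 0.44597401 -0.26672827  0.00891787] -8.524523629066087 [ 0.96880913 -0.46617683  0.51867954]
(array([ 0.14717425,  0.05211586, -0.09681045]), array([-2.04479071e-04,  3.81724873e-03,  2.99816513e-05]))
```

View pics/side2.png

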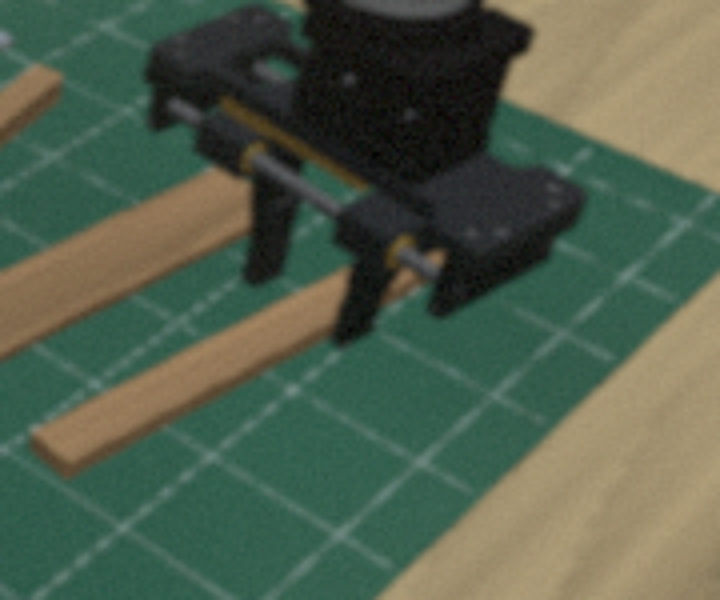

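Call:
{"fn": "drive_tool", "kwargs": {"increments": [[[0.13,0.05,-0.1],[0,0.004,0]],[[0,0,0],[0,0,0]],[[0,0,0],[0,0,0]]]}}

```text
time_s: 4.55
tool_pos: [0.4412, -0.2639, 0.0026]
tool_rot: [170.5, 89.9, 162.0]
force: [-0.1, -0.1, 0.7]
grip_width: 0.0458
```

```bash
python3 - <<'E'
from h import *
p,R,o=pose();print(p,yawz(R),o["force"])
print(delta([.4425,-.2641,.003],down(-8.5)))
E
```

```text
[ 0.44123567 -0.26388288  0.00264512] -8.555070988355851 [-0.11632098 -0.12357029  0.73433961]
(array([-0.00893337, -0.00066266,  0.03204689]), array([-0.00045907, -0.0009126 , -0.00015252]))
```

Close, then lift.

Call:
{"fn": "drive_tool", "kwargs": {"increments": [[[0,0,0.03],[0,0,0]],[[0,0,0],[0,0,0]],[[0,0,0],[0,0,0]],[[0,0,0],[0,0,0]],[[0,0,0],[0,0,0]],[[0,0,0],[0,0,0]]], "hand": -1, "squeeze": 40}}

```text
time_s: 5.15
tool_pos: [0.4424, -0.2643, 0.0026]
tool_rot: [177.6, 89.9, 169.0]
force: [0.0, 0.7, 0.5]
grip_width: 0.0233
```

```bash
python3 - <<'E'
from h import *
p,R,o=pose();print(p,yawz(R),o["force"],o["grip_width"])
E
```

```text
[ 0.44240586 -0.2643146   0.00256241] -8.571024925846745 [0.04084053 0.67868602 0.45524316] 0.023270833906484087
```

Call:
{"fn": "drive_tool", "kwargs": {"increments": [[[-0.3,0,0],[0,0,0]],[[-0.5,0,0],[0,0,0]],[[-0.7,0,0],[0,0,0]],[[-0.7,0,0],[0,0,0]],[[-0.3,0,0],[0,0,0]],[[0,0,0],[0,0,0]],[[0,0,0],[0,0,0]]]}}

```text
time_s: 5.85
tool_pos: [0.4422, -0.2638, 0.1019]
tool_rot: [164.3, 89.8, 155.8]
force: [-0.1, -0.6, -0.9]
grip_width: 0.0235
```

```bash
cat > look.py <<'E'
from h import *
import sys
n=sys.argv[1]
p,R,o=pose();print(p,yawz(R),o["force"],o["grip_width"],o["time_s"])
print("R",R.as_matrix().round(4).tolist())
for c in("top","side"):
    d=env.read_camera(c);pickle.dump(d,open(c+n+".pkl","wb"));cv2.imwrite(f"pics/{c}_{n}.png",d["frame"][:,:,::-1])
E
python3 look.py l
```

```text
[ 0.44224641 -0.26378165  0.1019304 ] -8.546232775300927 [-0.12614832 -0.63951048 -0.88531273] 0.02345283400495722 5.85
R [[-0.0025, 0.1486, 0.9889], [0.0011, 0.9889, -0.1486], [-1.0, 0.0007, -0.0026]]
```

View pics/side_l.png

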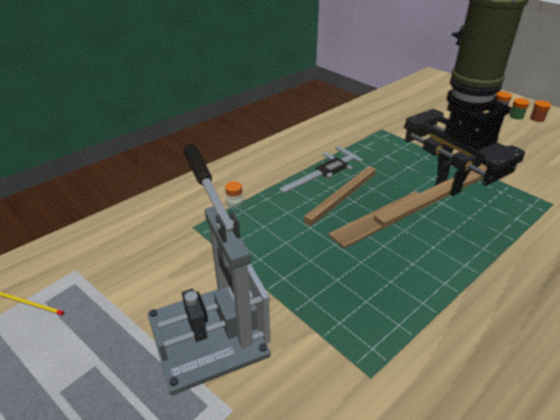

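View pics/top_l.png

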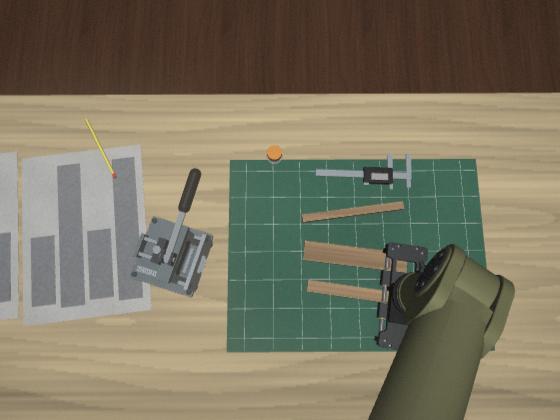

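```bash
cat > ovs.py <<'E'
from h import *
import sys
n=sys.argv[1]
t=load("top"+n);s=load("side"+n)
p,R,o=pose(); M=R.as_matrix()
# strip axis = tool y ; normal = -tool x ; width= tool z
L=.03; off=.0034  # strip centre above tcp
C=p+M[:,1]*L-M[:,0]*off
def B(a,b,c): return C+M[:,1]*a+M[:,2]*b-M[:,0]*c
pts=np.array([B(a,b,c) for a in(-.14,.14) for b in(-.012,.012) for c in(-.006,.006)])
E_=[(0,1),(0,2),(0,4),(1,3),(1,5),(2,3),(2,6),(4,5),(4,6),(3,7),(5,7),(6,7)]
print("front",(C+M[:,1]*.14).round(4))
for c,d in(("t",t),("s",s)):
    P=proj(d,pts); q0=proj(d,[C+M[:,1]*.14])[0]; x0,y0=(q0-[40,35]).astype(int);x0=max(0,x0);y0=max(0,y0);k=7
    im=cv2.resize(d["frame"][y0:y0+80,x0:x0+100,::-1],None,fx=k,fy=k,interpolation=cv2.INTER_CUBIC)
    q=((P-[x0,y0]+.5)*k).astype(int)
    for i,j in E_: cv2.line(im,tuple(map(int,q[i])),tuple(map(int,q[j])),(0,0,255),1)
    cv2.imwrite(f"pics/ovs_{c}{n}.png",im)
E
python3 ovs.py l
```

```text
front [ 0.4669 -0.0956  0.1047]
```

View pics/ovs_tl.png

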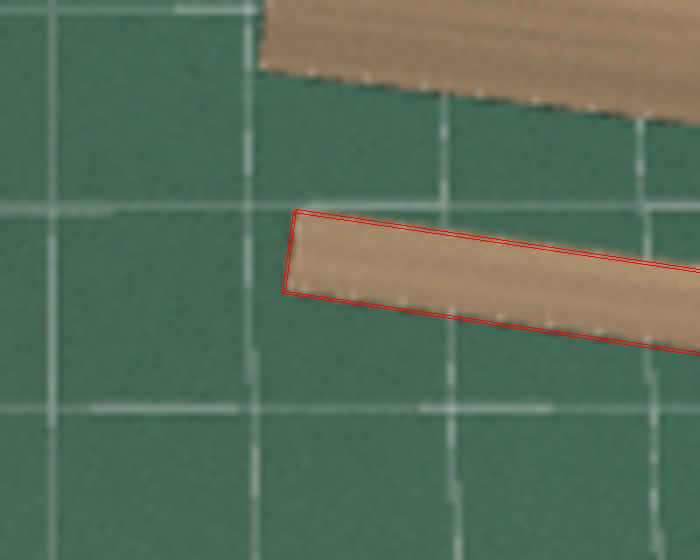

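View pics/ovs_sl.png

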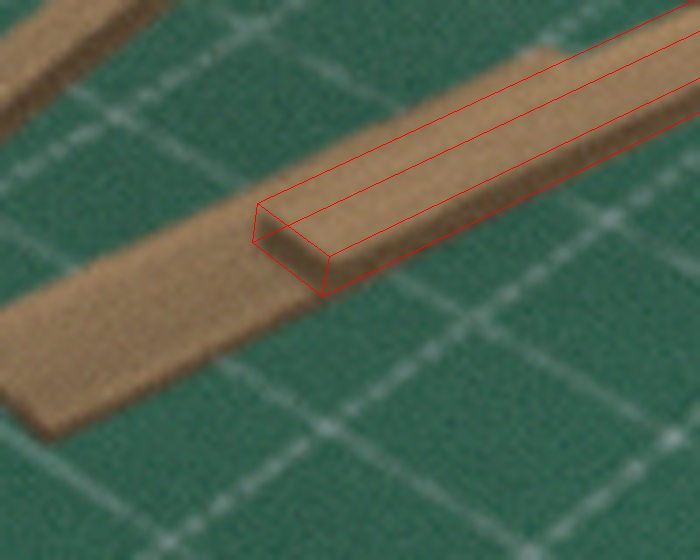

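```bash
cat > pl.py <<'E'
from h import *
import sys
P=np.load("p.npy"); a=P[2]; u=np.array([np.cos(a),np.sin(a),0]); v=np.array([-u[1],u[0],0])
Rt=down(np.degrees(a)-90)
def tcp(front,z=.0666): return np.array([P[0],P[1],z])+u*(front-.17)
p,R,o=pose(); d=p-[P[0],P[1],0]
M=R.as_matrix()
F=p+M[:,1]*.17-M[:,0]*.0034-[P[0],P[1],.07]
print("t",o["time_s"],"front slot x,y,z",np.round([F@u,F@v,F[2]],4),"tcp",p.round(4),"axis pitch",np.degrees(np.arcsin(M[2,1])).round(2),"yawerr",(yawz(R)-np.degrees(a)+90).round(2),"roll",np.degrees(np.arcsin(M[2,2])).round(2))
f=o["force"]; print("force u,v,z",np.round([np.dot(f,u),np.dot(f,v),f[2]],2),"w",np.round(o["grip_width"],4),"tau",np.round(o["wrist_torque"],2))
tg=tcp(float(sys.argv[1]),.0666+float(sys.argv[2]))
sh,tu=delta(tg,Rt); print("shift units (current frame)",sh.round(3),"turn",tu.round(4)); print("in target frame",(Rt.inv().apply(tg-p)/.04).round(3))
E
python3 pl.py -.04 .03
```

```text
t 5.95 front slot x,y,z [-0.2328 -0.023   0.0347] tcp [ 0.4416 -0.2637  0.1012] axis pitch 0.03 yawerr 9.11 roll -0.26
force u,v,z [-0.57  0.09 -0.9 ] w 0.0236 tau [-0.17  0.07 -0.01]
shift units (current frame) [ 0.119  4.904 -0.477] turn [ 0.076  -0.0022 -0.0001]
in target frame [ 0.115  4.766 -1.249]
```

Call:
{"fn": "drive_tool", "kwargs": {"increments": [[[0,0.4,-0.05],[0.019,0,0]],[[0,0.7,-0.1],[0.019,-0.002,0]],[[0,0.7,-0.15],[0.019,0,0]],[[0,0.7,-0.2],[0.019,0,0]],[[0,0.7,-0.2],[0,0,0]],[[0,0.7,-0.1],[0,0,0]],[[0,0.4,0],[0,0,0]],[[0,0.2,0],[0,0,0]],[[0,0,0],[0,0,0]],[[0,0,0],[0,0,0]]]}}

```text
time_s: 6.95
tool_pos: [0.4569, -0.0834, 0.102]
tool_rot: [-39.9, 89.9, -57.7]
force: [0.3, 0.4, -1.5]
grip_width: 0.0235
```

```bash
python3 pl.py -.04 0
```

```text
t 6.95 front slot x,y,z [-0.0542 -0.0099  0.0352] tcp [ 0.4569 -0.0834  0.102 ] axis pitch -0.06 yawerr -0.07 roll 0.07
force u,v,z [ 0.42 -0.14 -1.5 ] w 0.0235 tau [-0.17  0.09 -0.02]
shift units (current frame) [ 0.884  0.356 -0.245] turn [-0.0006  0.0006  0.0005]
in target frame [ 0.885  0.355 -0.243]
```

Call:
{"fn": "drive_tool", "kwargs": {"increments": [[[0.3,0.1,-0.1],[0,0,0]],[[0.4,0.1,-0.1],[0,0,0]],[[0.18,0,-0.05],[0,0,0]],[[0,0,0],[0,0,0]],[[0,0,0],[0,0,0]],[[0,0,0],[0,0,0]]]}}

```text
time_s: 7.55
tool_pos: [0.4509, -0.072, 0.0678]
tool_rot: [9.1, 89.8, -8.6]
force: [-0.2, -0.0, -0.7]
grip_width: 0.0235
```

```bash
python3 pl.py -.01 0; python3 look.py m >/dev/null; python3 ovs.py m
```

```text
t 7.55 front slot x,y,z [-0.0452 -0.0008  0.0013] tcp [ 0.4509 -0.072   0.0678] axis pitch 0.03 yawerr -0.05 roll 0.18
force u,v,z [-0.09  0.15 -0.65] w 0.0235 tau [-0.1   0.07  0.05]
shift units (current frame) [ 0.03   0.88  -0.016] turn [-0.0004  0.0015 -0.0002]
in target frame [ 0.029  0.88  -0.016]
front [0.5027 0.0901 0.0713]
```

View pics/ovs_tm.png

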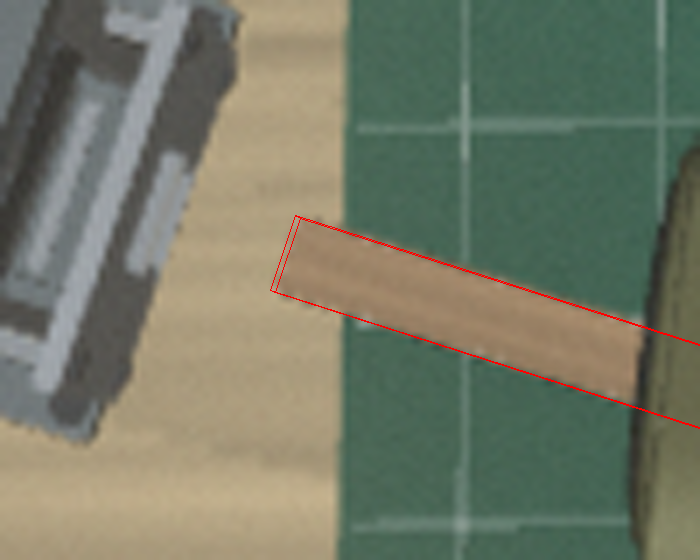

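View pics/ovs_sm.png

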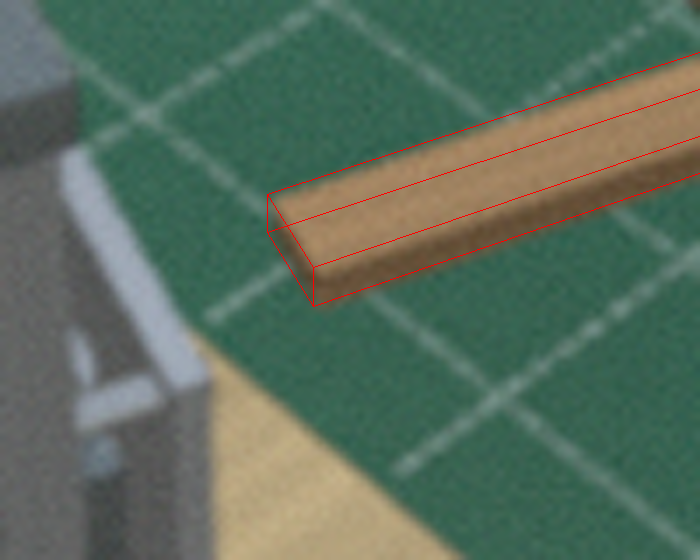

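Call:
{"fn": "drive_tool", "kwargs": {"increments": [[[0.03,0.4,-0.01],[0,0.001,0]],[[0,0.3,0],[0,0,0]],[[0,0.15,0],[0,0,0]],[[0,0,0],[0,0,0]],[[0,0,0],[0,0,0]],[[0,0,0],[0,0,0]]]}}

```text
time_s: 8.25
tool_pos: [0.4602, -0.0395, 0.066]
tool_rot: [-142.7, 90.0, -160.4]
force: [-0.4, -0.4, -1.2]
grip_width: 0.0235
```

```bash
python3 pl.py .02 0; python3 look.py n >/dev/null; python3 ovs.py n
```

```text
t 8.25 front slot x,y,z [-0.0114  0.0003 -0.0006] tcp [ 0.4602 -0.0395  0.066 ] axis pitch -0.0 yawerr -0.04 roll -0.0
force u,v,z [-0.46  0.24 -1.24] w 0.0235 tau [-0.12  0.08  0.05]
shift units (current frame) [-0.014  0.785  0.01 ] turn [-0.0003 -0.      0.    ]
in target frame [-0.014  0.785  0.01 ]
front [0.512  0.1223 0.0695]
```

View pics/ovs_tn.png

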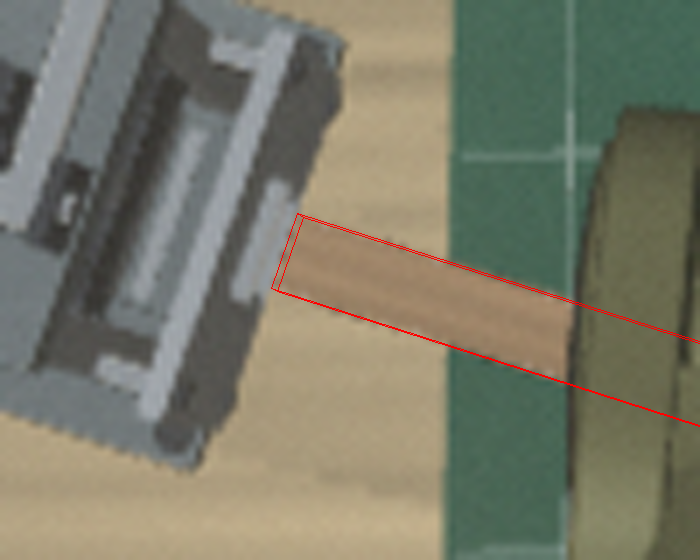

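View pics/ovs_sn.png

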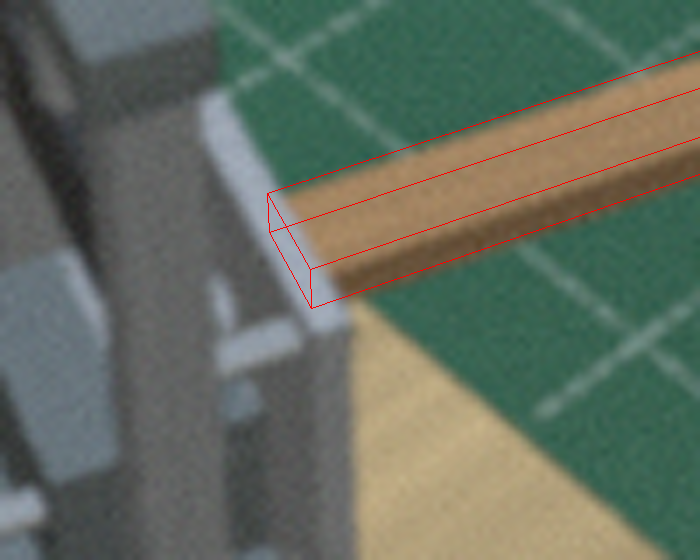

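Call:
{"fn": "drive_tool", "kwargs": {"increments": [[[0,0.15,0],[0,0,0]],[[0,0.15,0],[0,0,0]],[[0,0.15,0],[0,0,0]],[[0,0.15,0],[0,0,0]],[[0,0,0],[0,0,0]],[[0,0,0],[0,0,0]]]}}

```text
time_s: 8.95
tool_pos: [0.4677, -0.0161, 0.066]
tool_rot: [-107.4, 90.0, -125.0]
force: [-0.2, -0.4, 0.1]
grip_width: 0.0235
```

```bash
python3 pl.py .03 0
```

```text
t 8.95 front slot x,y,z [ 0.0131  0.0005 -0.0006] tcp [ 0.4677 -0.0161  0.066 ] axis pitch -0.0 yawerr 0.02 roll -0.0
force u,v,z [-0.49  0.07  0.13] w 0.0235 tau [-0.11  0.06 -0.05]
shift units (current frame) [-0.014  0.422  0.01 ] turn [ 0.0002 -0.      0.    ]
in target frame [-0.014  0.422  0.01 ]
```

Call:
{"fn": "drive_tool", "kwargs": {"increments": [[[-0.012,0.15,0],[0,0,0]],[[0,0.2,0],[0,0,0]],[[0,0.2,0],[0,0,0]],[[0,0.2,0],[0,0,0]],[[0,0.2,0],[0,0,0]],[[0,0.2,0],[0,0,0]],[[0,0.1,0],[0,0,0]],[[0,0,0],[0,0,0]],[[0,0,0],[0,0,0]]]}}

```text
time_s: 9.85
tool_pos: [0.4827, 0.0312, 0.0665]
tool_rot: [-119.7, 90.0, -137.4]
force: [-1.1, -0.2, 0.1]
grip_width: 0.0235
```

```bash
python3 pl.py .0765 0
```

```text
t 9.85 front slot x,y,z [ 0.0628  0.0004 -0.0001] tcp [0.4827 0.0312 0.0665] axis pitch -0.01 yawerr -0.01 roll -0.01
force u,v,z [-0.54  0.97  0.09] w 0.0235 tau [-0.11  0.1  -0.  ]
shift units (current frame) [-0.003  0.343  0.01 ] turn [-0.0001 -0.      0.0001]
in target frame [-0.003  0.343  0.01 ]
```

Call:
{"fn": "drive_tool", "kwargs": {"increments": [[[0,0.05,0],[0,0,0]],[[0,0.05,0],[0,0,0]],[[0,0.05,0],[0,0,0]],[[0,0.05,0],[0,0,0]],[[0,0.04,0],[0,0,0]],[[0,0,0],[0,0,0]],[[0,0,0],[0,0,0]]]}}

```text
time_s: 10.55
tool_pos: [0.4858, 0.0405, 0.0666]
tool_rot: [91.1, 90.0, 73.4]
force: [-1.0, 0.2, -0.3]
grip_width: 0.0233
```

```bash
python3 pl.py .0765 0
```

```text
t 10.55 front slot x,y,z [ 0.0726  0.0004 -0.    ] tcp [0.4858 0.0405 0.0666] axis pitch 0.01 yawerr -0.01 roll -0.0
force u,v,z [-0.16  1.05 -0.26] w 0.0233 tau [-0.12  0.07 -0.02]
shift units (current frame) [-0.001  0.097  0.009] turn [-0.0001 -0.     -0.0001]
in target frame [-0.001  0.097  0.009]
```

Call:
{"fn": "drive_tool", "kwargs": {"increments": [[[0,0.025,0],[0,0,0]],[[0,0.025,0],[0,0,0]],[[0,0.025,0],[0,0,0]],[[0,0.025,0],[0,0,0]],[[0,0,0],[0,0,0]],[[0,0,0],[0,0,0]]]}}

```text
time_s: 11.15
tool_pos: [0.487, 0.0443, 0.0666]
tool_rot: [86.0, 90.0, 68.3]
force: [0.3, 0.1, -0.2]
grip_width: 0.0233
```

```bash
python3 pl.py .0785 0
```

```text
t 11.15 front slot x,y,z [ 0.0766  0.0004 -0.    ] tcp [0.487  0.0443 0.0666] axis pitch 0.01 yawerr -0.01 roll 0.0
force u,v,z [ 0.16 -0.24 -0.2 ] w 0.0233 tau [-0.11  0.06 -0.01]
shift units (current frame) [-0.001  0.048  0.009] turn [-0.0001  0.     -0.0001]
in target frame [-0.001  0.048  0.009]
```

No contact yet; keep creeping.

Call:
{"fn": "drive_tool", "kwargs": {"increments": [[[0,0.025,0],[0,0,0]],[[0,0.025,0],[0,0,0]],[[0,0,0],[0,0,0]],[[0,0,0],[0,0,0]]]}}

```text
time_s: 11.55
tool_pos: [0.4875, 0.046, 0.0665]
tool_rot: [-117.7, 90.0, -135.4]
force: [0.1, -0.2, 0.3]
grip_width: 0.0237
```

```bash
python3 pl.py .0785 0
```

```text
t 11.55 front slot x,y,z [ 0.0784  0.0003 -0.0001] tcp [0.4875 0.046  0.0665] axis pitch -0.0 yawerr -0.02 roll -0.0
force u,v,z [-0.2  -0.19  0.27] w 0.0237 tau [-0.28  0.11  0.01]
shift units (current frame) [-0.002  0.003  0.009] turn [-0.0002 -0.      0.    ]
in target frame [-0.002  0.003  0.009]
```

Call:
{"fn": "drive_tool", "kwargs": {"increments": [[[0,0.025,0],[0,0,0]],[[0,0,0],[0,0,0]],[[0,0,0],[0,0,0]],[[0,0,0],[0,0,0]]]}}

```text
time_s: 11.95
tool_pos: [0.4877, 0.0468, 0.0665]
tool_rot: [-127.9, 90.0, -145.6]
force: [-0.6, -2.6, -0.6]
grip_width: 0.0235
```

```bash
python3 pl.py .0785 0
```

```text
t 11.95 front slot x,y,z [ 0.0792  0.0003 -0.0002] tcp [0.4877 0.0468 0.0665] axis pitch -0.02 yawerr -0.03 roll -0.01
force u,v,z [-2.7  -0.25 -0.62] w 0.0235 tau [-0.58  0.25 -0.04]
shift units (current frame) [-0.003 -0.016  0.011] turn [-0.0002 -0.0001  0.0002]
in target frame [-0.003 -0.016  0.011]
```

Call:
{"fn": "drive_tool", "kwargs": {"increments": [[[0,0.02,0],[0,0,0]],[[0,0,0],[0,0,0]],[[0,0,0],[0,0,0]],[[0,0,0],[0,0,0]],[[0,0,0],[0,0,0]],[[0,0,0],[0,0,0]]]}}

```text
time_s: 12.55
tool_pos: [0.488, 0.0476, 0.0665]
tool_rot: [-128.1, 90.0, -145.8]
force: [-2.0, -4.6, -0.6]
grip_width: 0.0237
```

```bash
python3 pl.py .0785 0; python3 look.py z;python3 ovs.py z; python3 pl.py .0785 0
```

```text
t 12.55 front slot x,y,z [ 0.08    0.0003 -0.0002] tcp [0.488  0.0476 0.0665] axis pitch -0.02 yawerr -0.03 roll -0.01
force u,v,z [-4.95  0.5  -0.64] w 0.0237 tau [-1.16  0.43 -0.06]
shift units (current frame) [-0.003 -0.038  0.011] turn [-0.0002 -0.0001  0.0001]
in target frame [-0.003 -0.038  0.011]
[0.4879561  0.04760762 0.06647324] -17.69996311123097 [-1.98113959 -4.5679898  -0.63555348] 0.023709982032405444 12.55
R [[-0.0003, 0.304, 0.9527], [-0.0002, 0.9527, -0.304], [-1.0, -0.0003, -0.0002]]
front [0.5396 0.2096 0.0699]
t 12.65 front slot x,y,z [ 0.0801  0.0004 -0.0001] tcp [0.488  0.0477 0.0665] axis pitch -0.01 yawerr -0.02 roll -0.01
force u,v,z [-5.93  0.63 -1.05] w 0.0235 tau [-1.2   0.49  0.03]
shift units (current frame) [-0.002 -0.04   0.011] turn [-0.0001 -0.0001  0.0001]
in target frame [-0.002 -0.04   0.011]
```

View pics/side_z.png

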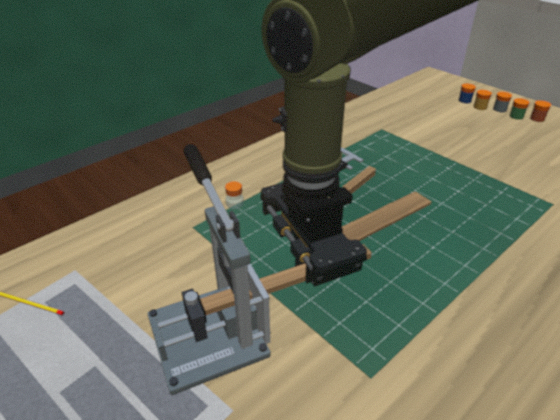

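View pics/ovs_tz.png

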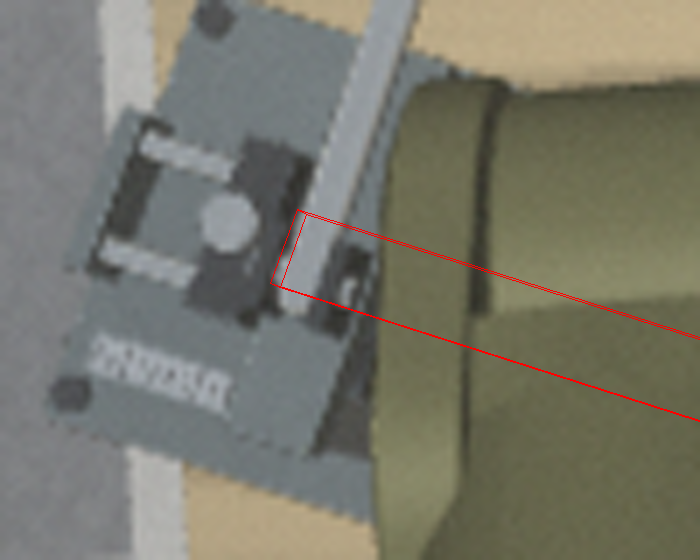

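View pics/ovs_sz.png

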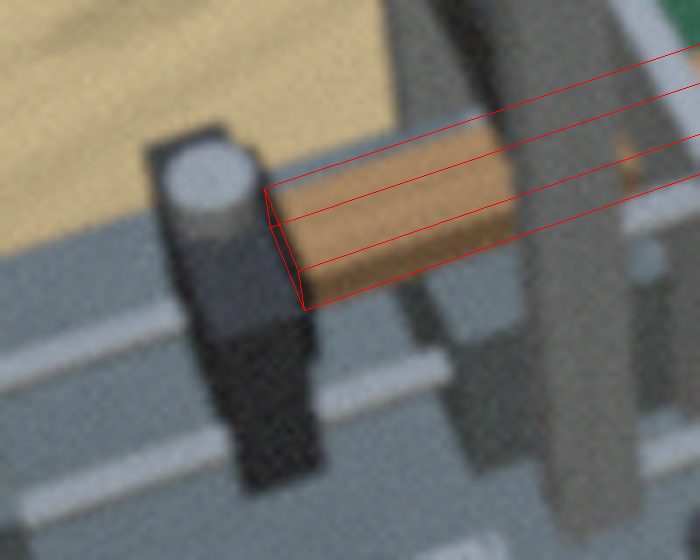

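The side view shows the strip running through the guard, with its end against the stop pad near (205,305). The pushing force is about 5 N and steady, so I'm handing the job in.

```bash
python3 -c "
from h import *
print(env.sign_off())"; python3 pl.py .0785 0
```

```text
the job is handed in; nothing more can be done
None
the job is handed in; nothing more can be done
```

The strip is through the guard slot with its end pressed against the length stop. It is still gripped, with the grip set to 40 N, and I handed the job in at about 12.7 s.

I gripped it 30 mm behind its centre, lifted it, lined it up with the slot using both cameras, and fed it in until the stop pushed back.

- **Press on the stop:** the last two readings before hand-in were 5.0 N and 5.9 N along the feed direction, which means the pad is compressed about 2 mm.
- **Alignment:** the front end is about 80 mm past the guard face, within 0.5 mm of the slot axis and within 0.1° of the feed direction. These figures come from the tool pose and my fitted position of the slot, which is good to 1–2 mm.
- **Grip:** the opening stayed at 23.3–23.7 mm throughout.
- **Pictures:** the last side view shows the strip end against the pad. It sits about 1 mm lower than my model, within calibration error. The arm hides the slot in the top view.
- **Other pieces:** I saw nothing touched or moved, but I didn't measure it. The arm partly hid the other pieces in the last pictures.
- **Stop position:** contact came about 2 mm further in than the 76.5 mm I had estimated from the images. I went by the force reading.

No check failed. I could not take any readings after hand-in.

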